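# Open the steriliser door and hold it wide for a colleague

### The arm

A 6-joint arm with a two-finger parallel gripper is mounted at the origin on the work surface. World frame = base frame: x ahead of the robot, y to its left, z up, the work surface at z = 0. Lengths are in m, angles in rad, forces in N, time in s.
With the tool pointing down it reaches from about 0.225 to 0.875 m from the base axis. Payload 3.4 kg.
Tool frame: the origin (TCP) lies between the finger pads; the fingertips stand 25 mm ahead of it and the grasp point (between the pads) lies 6 mm ahead of it (manip.tips_ahead is the distance from the TCP to the fingertips, in m); z points along the fingers, x is the direction in which the jaws open and shut, and the axes are right-handed (so a half turn about z gives the same grasp; the last joint's range is limited). The gripper opens to 85 mm and grips with 20 to 120 N. Pads are 22 mm wide; open, the fingers measure 114 mm over their backs; the gripper's body (76 mm by 85 mm) begins 54 mm behind the grasp point. The pads swing forward as they close: fully open they stand 13 mm farther back than shut.
Start: joints at [-1.398, 0.276, 1.505, -0, 1.361, -0.121], TCP at [0.167, -0.55, 0.256] pointing down, gripper open.
Joint ranges: [-2.89, 2.89], [-0.75, 2.08], [0.22, 2.7], [-1.18, 4.32], [0.11, 2.71], [-2.7, 2.7]. Speed limits (rad/s): [2.57, 2.57, 3.14, 3.14, 3.14, 3.14].

### API

Orientations are given as a unit quaternion [w, x, y, z].
In Python, from rig import manip gives the robot as it stands. The module is installed in compiled form; this text tells all that it offers.
- The arm moves only by the tool send_rows, never from a script. Its argument "plan" is a list of rows, each an object with "linear": the shift along the tool's x, y, z in m, a list of three; "delta_rot": the turn, a rotation vector about the tool's x, y, z in degrees, a list of three; "fingers": the finger opening in m, from 0 to 0.0854. A call has 1 to 12 rows; each row shifts and turns the pose as measured when the row begins, along the tool's axes as they then stand; what a row does not reach is not made up. A row lasts 1/12 s, in which the tool goes at most 41.7 mm and 7.16 degrees, less where a joint would pass 70% of its speed; a pose out of reach is approached as far as the arm can. A call with a gripper value outside its range is refused whole. The fingers move at their own pace and stop on an object; "force" is the grip in N (left out, the last holds). Time passes only in rows, so rows that do not move let the fingers close. It gives the time, the measured TCP pose, the force and the opening at its end, in the units of the state.
- manip.get_state(): the state, without advancing time (a new reading comes with each control period).
- manip.get_image(name): name is "scene" or "top" or "wrist"; returns the picture (384x512x3 uint8, red, green, blue); there is no depth.
- manip.camera_info(name): a dict with "K" (3x3 intrinsics, pixels), "rvec" (rotation vector, rad) and "tvec" (3), from world to camera coordinates, as OpenCV has them. Camera axes: x right, y down, z forward; pixel columns grow to the right and rows downward; lengths in m; the calibration is good to about 2 mm. A picture is of the moment at which its call begins: read the wrist's pose just before it. camera_info takes no time and is no camera call; for the wrist camera it gives the pose at the moment of the call.
- manip.sign_off(): hands the job in, once; it reports no verdict.
Trained networks look in the newest picture that a camera, given by its name, has taken for a name from the list of things; names that differ only in an ending like _2 or _b are one class to them, and where a whole thing is asked for, a point or a joint stands for the part that bears it (a point fixed in the world has none). Each returns a list of dicts, best first, with "p" (0 to 1); they miss things now and then, are a little off and sometimes report something else, mostly with a low value. They report only what shows in the picture. A call takes as long as a camera call.
- manip.find_in(thing, camera): "extent" ([left, top, right, bottom] in pixels, round what is visible of it).
- manip.masks_of(thing, camera): "pixels" (384x512 bool, what is visible of it) and "extent" ([left, top, right, bottom] in pixels, round what is visible of it).
The state is a dict: "clock": time; "qpos": joint angles; "qd": joint speeds; "effort": joint torques, N m; "position": TCP position; "ee_rot": TCP orientation; "contact_force": force on the tool from outside, world axes, zero at the start; "moment": the same for the moment, N m; "width": finger opening in m.
Only numpy, scipy, OpenCV 4.12 (cv2) and the standard library are available. Lean on these libraries where they do the work, as an engineer would, in place of code of your own. Each camera call takes 0.05 s, during which the arm holds its last target. There are 200 camera calls.

### The job

A colleague is bringing a loaded instrument tray in both hands, so open the steriliser for them: first squeeze together the two upright tabs of the seal catch on its roof, so that the door comes ajar onto its safety catch, then squeeze the paddle of the door's grip against the bar beside it and swing the door out past its half-open check until it stands wide open, about square to the front. The hinge spring draws the door back to the check if it is let go, so finish while still holding the door wide and still with the gripper, nothing else propping it; leave the mug, the water bottle and the handpiece rest where they stand.

Things in the scene. Friction and masses are not known exactly. Their poses are not given: they have to be found in the camera images.
- steriliser: white bench-top steriliser, fixed to the table, 320 wide (y) x 270 deep (x) x 205 mm high; origin at the centre of its underside; its front looks along its own -x, +y runs along the front from the door's hinge to the grey control column. Near the front edge the roof carries the seal catch (50 mm high) and low latch parts (up to 14 mm)
- seal_catch_pinch (a point): where to squeeze the seal catch on the roof: two upright steel tabs, 24 mm wide (x), 8 thick (y), 50 high, side by side along y. The +y tab is fixed; the -y tab slides 10 mm to it against a spring (3 to 6 N). 36 mm over both at rest, 26 squeezed. The point: midway between the outer faces once squeezed (5 mm to +y of the middle at rest), 36 mm above the roof. Axes as the steriliser's
- seal_catch (a joint): travel of the sliding tab, m: 0 at rest (door held shut), 0.010 squeezed home; from about 0.005 the door is freed and springs ajar. The catch cannot take hold again while the door is ajar: let go, the tab rests at about 0.006 against the door's keeper
- door_hinge (a point): point on the door's vertical hinge axis, 205 mm above the table; fixed, 150 mm to -x and 145 mm to -y of the steriliser's origin in its frame; axes as the steriliser's
- door_angle (a joint): door angle, rad: 0 shut, grows as it swings out, counter-clockwise seen from above. Freed by the seal catch it springs to about 0.1, where the safety catch stops it; freed of that too it stays about there. The hinge spring draws an open door back (0.35 N m per rad) and a roller check resists from about 0.4 to 1.0 (about 1 N m in all); let go beyond it the door parks at about 1.0. Stop at 1.75
- door: the door: white frame with glass, 26 mm thick, 210 mm from hinge axis to free edge, 12 to 200 mm above the table, 0.85 kg. Origin on the hinge axis at table height; its y runs along the leaf from the hinge to the free edge, its -x is the outward side (face 13 mm from the axis). Turns with the door
- grip_pinch (a point): where to squeeze the door's grip: two upright steel members side by side along the leaf, 43 mm off its outward face, each 16 mm deep (x), 12 thick (y). Nearer the free edge the fixed bar, 85 to 205 mm above the table; nearer the hinge the paddle (to 216 mm), which slides 10 mm to the bar. 44 mm over both, 34 squeezed. The point: midway once squeezed, 180 mm above the table. Axes as the leaf's
- grip_paddle (a joint): travel of the paddle, m: 0 at rest, 0.010 squeezed home (4 to 9 N); from about 0.006 the safety catch is free. It springs back when let go, but holds nothing once the door is beyond 0.25 rad. When it is at rest its middle between outer faces lies 5 mm nearer the hinge than point grip_pinch. A flat arm runs from its top over the door
- mug: white mug, 80 mm across, 92 mm high, upright on the table; bystander, origin under its centre
- water_bottle: clear water bottle, 62 mm across, 165 mm high, upright on the table; bystander, origin under its centre
- handpiece_rest: grey cradle with a steel handpiece lying in it, 140 x 62 mm, 70 mm high; bystander, origin under its centre

How it is judged:
By the outcome, as a careful person would: the job done as asked, in the order asked, and still so for the second after the job is handed in, while the arm keeps its last pose, push and grip.
It also fails if it takes over 45 s, if anything falls off the work surface, if the arm or the gripper's body presses on something with over 40 N, if the wrist force passes 120 N, or if a joint passes its speed limit or range.

## Working session

There is one attempt and no reset: what is moved stays moved. The work goes in short steps, Python scripts to look and compute and a tool call to move; the robot and the scene stay as the last step left them, time stands still between calls to the robot, and variables do not carry over. Pictures are saved under pics/ and viewed, about 8 in all and at most 12, crops included, and the job is handed in when it is done.

Besides the shell and the picture viewer there is one more tool, called after "Request:" as name(argument=value, ...) on one line, values as JSON. send_rows: Moves the arm, as the interface text tells. Its arguments: {"type":"object","properties":{"plan":{"type":"array","items":{"type":"object","properties":{"linear":{"type":"array","items":{"type":"number"}},"delta_rot":{"type":"array","items":{"type":"number"}},"fingers":{"type":"number"}}}},"force":{"type":"number"}},"required":["plan"]}

```bash
mkdir -p pics
cat > h.py <<'E'
import numpy as np, cv2
from rig import manip
from scipy.spatial.transform import Rotation as R
def snap(cam,fn=None):
    im=manip.get_image(cam)
    if fn: cv2.imwrite('pics/'+fn,im[:,:,::-1])
    return im
def cam(c):
    i=manip.camera_info(c); return np.array(i['K']),np.array(i['rvec'],float).ravel(),np.array(i['tvec'],float).ravel()
def proj(c,P):
    K,r,t=cam(c); return cv2.projectPoints(np.array(P,float).reshape(-1,1,3),r,t,K,None)[0].reshape(-1,2)
def ray(c,uv):
    K,r,t=cam(c); Rm=cv2.Rodrigues(r)[0]; d=Rm.T@np.linalg.inv(K)@np.array([*uv,1.]); return -Rm.T@t,d/np.linalg.norm(d)
def atz(c,uv,z):
    o,d=ray(c,uv); return o+d*(z-o[2])/d[2]
def st():
    s=manip.get_state(); q=np.array(s['ee_rot']); return s,np.array(s['position']),R.from_quat(q[[1,2,3,0]])
E
python3 - <<'E'
from h import *
for c in ['scene','top','wrist']:
    im=snap(c,c+'0.png'); o,_=ray(c,(256,192)); print(c,o.round(3))
    for t in ['steriliser','seal_catch_pinch','grip_pinch','door','mug','water_bottle','handpiece_rest']:
        r=manip.find_in(t,c); print(t,[(np.round(x['extent']).tolist(),round(x['p'],2)) for x in r[:2]])
a=cv2.imread('pics/scene0.png');b=cv2.imread('pics/top0.png')
cv2.imwrite('pics/v1.png',cv2.resize(np.vstack([a,b]),None,fx=.78,fy=.78))
s,p,r=st(); print(s['clock'],p,r.as_matrix().round(3))
E
```

```text
scene [ 0.41  -0.215  1.009]
steriliser [([228.0, 61.0, 386.0, 225.0], 0.97)]
seal_catch_pinch [([223.0, 62.0, 386.0, 226.0], 0.91)]
grip_pinch [([252.0, 158.0, 346.0, 226.0], 0.6)]
door [([253.0, 159.0, 348.0, 228.0], 0.69)]
mug [([151.0, 94.0, 184.0, 128.0], 0.96)]
water_bottle [([115.0, 139.0, 151.0, 176.0], 0.92), ([253.0, 158.0, 344.0, 226.0], 0.63)]
handpiece_rest [([254.0, 157.0, 347.0, 225.0], 0.69), ([320.0, 314.0, 375.0, 362.0], 0.56)]
top [ 0.337 -0.021  1.388]
steriliser [([162.0, 65.0, 308.0, 209.0], 0.95)]
seal_catch_pinch [([162.0, 65.0, 308.0, 211.0], 0.92), ([234.0, 144.0, 308.0, 208.0], 0.22)]
grip_pinch [([236.0, 142.0, 305.0, 210.0], 0.56)]
door [([234.0, 148.0, 306.0, 206.0], 0.82)]
mug [([102.0, 206.0, 139.0, 243.0], 0.92), ([164.0, 63.0, 306.0, 213.0], 0.53)]
water_bottle [([134.0, 262.0, 164.0, 288.0], 0.72)]
handpiece_rest [([364.0, 197.0, 413.0, 227.0], 0.83)]
wrist [ 0.237 -0.528  0.375]
steriliser []
seal_catch_pinch []
grip_pinch []
door []
mug []
water_bottle []
handpiece_rest []
1.2 [ 0.1664907  -0.55039713  0.25631431] [[ 0.29  -0.957  0.   ]
 [-0.957 -0.29  -0.   ]
 [ 0.    -0.    -1.   ]]
```

View pics/v1.png

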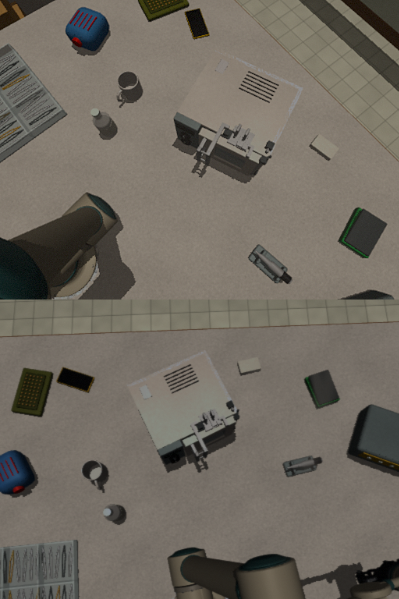

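Run:
```python
import cv2,numpy as np
a=cv2.imread('pics/scene0.png')[55:235,215:395];b=cv2.imread('pics/top0.png')[55:220,155:320]
cv2.imwrite('pics/v2.png',np.hstack([cv2.resize(a,(400,400),interpolation=2),cv2.resize(b,(400,400),interpolation=2)]))
```

```text
(no output)
```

View pics/v2.png

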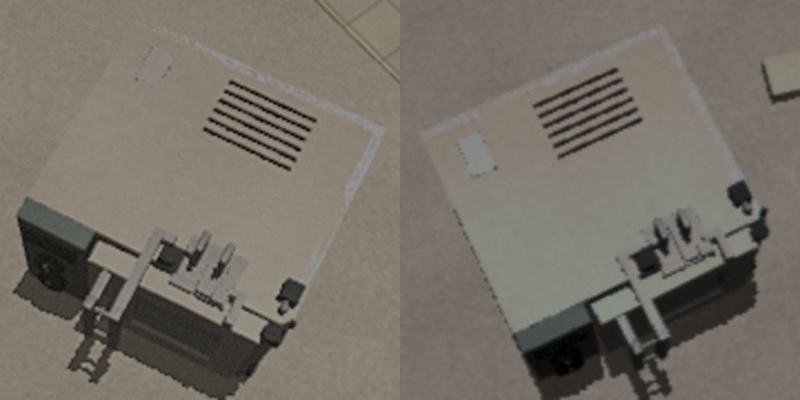

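The scene view shows the steriliser with the tabs at about (205–228, 240) in the left crop and the grip at about (105, 290). In the top crop the roof corners are at (420,132) and (662,27), and the tabs at (658,215) and (685,210).

```bash
cat >> h.py <<'E'
def S(pose,P):
    x,y,a=pose; c,s=np.cos(a),np.sin(a); P=np.atleast_2d(np.array(P,float)); return np.c_[x+c*P[:,0]-s*P[:,1],y+s*P[:,0]+c*P[:,1],P[:,2]]
def D(pose,th,P): # door frame -> world
    P=np.atleast_2d(np.array(P,float)); c,s=np.cos(th),np.sin(th)
    return S(pose,np.c_[-.15+c*P[:,0]-s*P[:,1],-.145+s*P[:,0]+c*P[:,1],P[:,2]])
E
python3 - <<'E'
from h import *
from scipy.optimize import least_squares
t=lambda x,y:(155+(x-400)/2.424,55+y/2.424); s=lambda x,y:(215+x/2.222,55+y/2.222)
BL=[.135,.16,.205];BR=[.135,-.16,.205]
obs=[('top',t(420,132),BL),('top',t(662,27),BR),('scene',s(135,22),BL),('scene',s(383,128),BR)]
f=lambda p:np.concatenate([proj(c,S(p,P))[0]-uv for c,uv,P in obs])
r=least_squares(f,[.6,0,.4]); print(r.x,r.fun.round(1))
p=r.x
# tab tops, triangulate
def tri(a,b):
    o1,d1=ray('top',a);o2,d2=ray('scene',b); A=np.c_[d1,-d2]; k=np.linalg.lstsq(A,o2-o1,rcond=None)[0]; q1=o1+k[0]*d1;q2=o2+k[1]*d2; return (q1+q2)/2,np.linalg.norm(q1-q2)
def inv(w): c,s_=np.cos(p[2]),np.sin(p[2]); d=w[:2]-p[:2]; return np.round([c*d[0]+s_*d[1],-s_*d[0]+c*d[1],w[2]],4)
for n,a,b in [('tab+y',t(658,213),s(204,235)),('tab-y',t(685,210),s(229,247)),('paddle',t(665,350),s(113,318))]:
    w,e=tri(a,b); print(n,w.round(4),e.round(4),inv(w))
print('grip',D(p,0,[[-.056-.0,.17,.18]]))
im=[]
for c in ['scene','top']:
    i=cv2.imread(f'pics/{c}0.png')
    for P in [[a,b,.205] for a in(-.135,.135) for b in(-.16,.16)]+[[-.15,-.145,.205]]:
        print(c,P,proj(c,S(p,P)).round(0))
sx,P_,r_=st(); print(cam('wrist')[0], R.from_matrix(r_.as_matrix()).inv().apply(ray('wrist',(256,192))[0]-P_), r_.inv().apply(ray('wrist',(256,192))[1]))
E
```

```text
[0.76925485 0.03138364 0.42095573] [-0.6  1.9 -0.2 -0.8  0.4 -1.4  0.8  1.2]
tab+y [ 0.6976 -0.0432  0.2581] 0.0125 [-0.0958 -0.0388  0.2581]
tab-y [ 0.6969 -0.0728  0.2794] 0.0048 [-0.1086 -0.0656  0.2794]
paddle [ 0.5632 -0.0468  0.2219] 0.0132 [-0.22    0.0129  0.2219]
grip [[ 0.57102307 -0.02997727  0.18      ]]
scene [-0.135, -0.16, 0.205] [[345. 204.]]
scene [-0.135, 0.16, 0.205] [[226. 146.]]
scene [0.135, -0.16, 0.205] [[388. 114.]]
scene [0.135, 0.16, 0.205] [[276.  64.]]
scene [-0.15, -0.145, 0.205] [[337. 207.]]
top [-0.135, -0.16, 0.205] [[306. 145.]]
top [-0.135, 0.16, 0.205] [[202. 194.]]
top [0.135, -0.16, 0.205] [[263.  65.]]
top [0.135, 0.16, 0.205] [[163. 111.]]
top [-0.15, -0.145, 0.205] [[304. 151.]]
[[276.13542982   0.         257.35871459]
 [  0.         276.13542982 188.74735689]
 [  0.           0.           1.        ]] [-0.00113196 -0.07353259 -0.11828186] [-0.00507613  0.29916919  0.95418658]
```

Request:
send_rows(plan=[{"linear": [-0.0155,-0.032,-0.012],"delta_rot": [0,0,0],"fingers": 0.085},{"linear": [-0.0155,-0.032,-0.012],"delta_rot": [0,0,0],"fingers": 0.085},{"linear": [-0.0155,-0.032,-0.012],"delta_rot": [0,0,0],"fingers": 0.085},{"linear": [-0.0155,-0.032,-0.012],"delta_rot": [0,0,0],"fingers": 0.085},{"linear": [-0.0155,-0.032,-0.012],"delta_rot": [0,0,0],"fingers": 0.085},{"linear": [-0.0155,-0.032,-0.012],"delta_rot": [0,0,0],"fingers": 0.085},{"linear": [-0.0155,-0.032,-0.012],"delta_rot": [0,0,0],"fingers": 0.085},{"linear": [-0.0155,-0.032,-0.012],"delta_rot": [0,0,0],"fingers": 0.085},{"linear": [-0.0155,-0.032,-0.012],"delta_rot": [0,0,0],"fingers": 0.085},{"linear": [-0.0155,-0.032,-0.012],"delta_rot": [0,0,0],"fingers": 0.085},{"linear": [-0.0155,-0.032,-0.012],"delta_rot": [0,0,0],"fingers": 0.085},{"linear": [-0.0155,-0.032,-0.012],"delta_rot": [0,0,0],"fingers": 0.085}])

```text
clock: 2.2
position: [0.4886, -0.2547, 0.403]
ee_rot: [0.0, 0.799, -0.602, -0.001]
contact_force: [0.7, -1.1, 0.5]
width: 0.0847
```

```bash
cat >> h.py <<'E'
def todo(T,yawx):  # tool-frame shift and yaw-to-go (deg about tool z) for down tool, tool x at world yaw yawx (deg)
    s,p,r=st(); m=r.as_matrix(); d=r.inv().apply(np.array(T)-p); y=np.degrees(np.arctan2(m[1,0],m[0,0]))
    print('t',round(s['clock'],2),'p',p.round(4),'yaw',y.round(2),'tilt z',m[:,2].round(3),'w',round(s['width'],4),'F',np.round(s['contact_force'],1),'M',np.round(s['moment'],2),'| shift(mm)',(d*1000).round(1),'rotz',round(y-yawx,2),'q',np.round(s['qpos'],2))
E
python3 -c "
from h import *
todo([.69,-.06,.40],-66)"
```

```text
t 2.2 p [ 0.4886 -0.2547  0.403 ] yaw -74.0 tilt z [-0.003  0.001 -1.   ] w 0.0847 F [ 0.7 -1.1  0.5] M [-0.02  0.04  0.03] | shift(mm) [-131.7 -247.3    2.7] rotz -8.0 q [-0.61  0.2   1.26 -0.    1.69  0.68]
```

Request:
send_rows(plan=[{"linear": [-0.016,-0.031,0],"delta_rot": [0,0,-1],"fingers": 0.085},{"linear": [-0.016,-0.031,0],"delta_rot": [0,0,-1],"fingers": 0.085},{"linear": [-0.016,-0.031,0],"delta_rot": [0,0,-1],"fingers": 0.085},{"linear": [-0.016,-0.031,0],"delta_rot": [0,0,-1],"fingers": 0.085},{"linear": [-0.016,-0.031,0],"delta_rot": [0,0,-1],"fingers": 0.085},{"linear": [-0.016,-0.031,0],"delta_rot": [0,0,-1],"fingers": 0.085},{"linear": [-0.016,-0.031,0],"delta_rot": [0,0,-1],"fingers": 0.085},{"linear": [-0.016,-0.031,0],"delta_rot": [0,0,-1],"fingers": 0.085},{"linear": [0,0,0],"delta_rot": [0,0,0],"fingers": 0.085}])

```text
clock: 2.95
position: [0.6925, -0.0337, 0.4059]
ee_rot: [-0.002, 0.843, -0.539, 0.003]
contact_force: [-0.3, -1.2, 0.5]
width: 0.0854
```

```bash
python3 -c "
from h import *
todo([.69,-.06,.40],-66)
k=cam('wrist'); np.save('cw1.npy',np.r_[k[1],k[2]])
im=snap('wrist','w1.png')
cv2.imwrite('pics/w1b.png',cv2.resize(im[:,:,::-1],(800,600),interpolation=2))
print(proj('wrist',D([.769,.0314,.421],0,[[-.064,.17,.205],[0,0,.205]])),proj('wrist',S([.769,.0314,.421],[[-.105,-.05,.255]])))"
```

```text
t 2.95 p [ 0.6925 -0.0337  0.4059] yaw -65.17 tilt z [ 0.007 -0.001 -1.   ] w 0.0854 F [-0.3 -1.2  0.5] M [-0.    0.03 -0.03] | shift(mm) [22.8 13.3  5.9] rotz 0.83 q [-0.15  0.43  0.91  0.    1.79  0.99]
[[214.6796546  257.24923347]
 [350.01785728 212.20574669]] [[277.66581861 188.26066873]]
```

View pics/w1b.png

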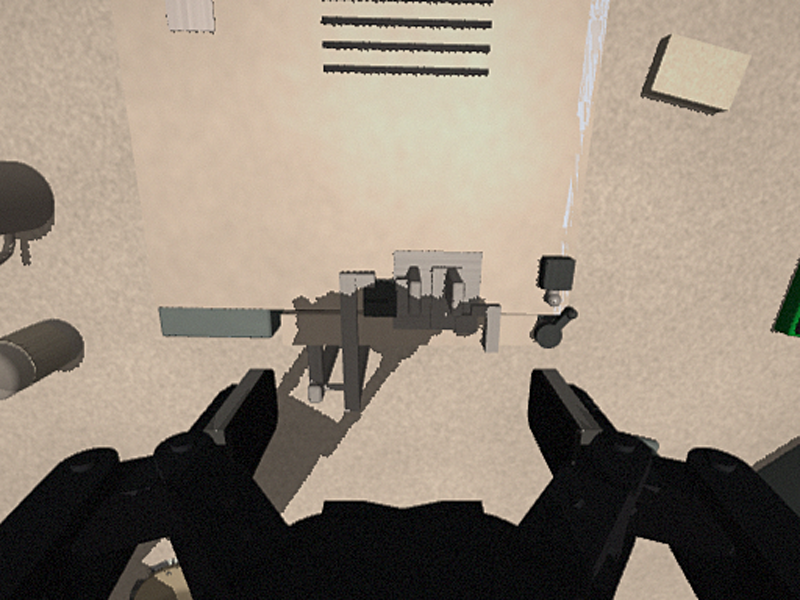

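Request:
send_rows(plan=[{"linear": [0.0055,0.003,0.025],"delta_rot": [0,0.2,0.3],"fingers": 0.085},{"linear": [0.0055,0.003,0.025],"delta_rot": [0,0,0.3],"fingers": 0.085},{"linear": [0.0055,0.003,0.025],"delta_rot": [0,0,0],"fingers": 0.085},{"linear": [0,0,0],"delta_rot": [0,0,0],"fingers": 0.085}])

```text
clock: 3.33
position: [0.6897, -0.0568, 0.3305]
ee_rot: [0.002, 0.839, -0.544, 0.007]
contact_force: [-0.6, -0.5, -1.1]
width: 0.0848
```

```bash
python3 -c "
from h import *
todo([.6915,-.0526,.247],-65.9)
k=cam('wrist'); np.save('cw2.npy',np.r_[k[1],k[2]])
im=snap('wrist','w2.png')[:,:,::-1]; a=cv2.imread('pics/w1.png')
A=a[150:280,170:370]; B=im[130:330,150:400]
cv2.imwrite('pics/w2b.png',np.vstack([cv2.resize(A,None,fx=2.4,fy=2.4,interpolation=2)[:,:480],cv2.resize(B,(480,288),interpolation=2)]))
cv2.imwrite('pics/w2c.png',cv2.resize(im[140:290,180:380],(800,600),interpolation=2))
"
```

```text
t 3.33 p [ 0.6897 -0.0568  0.3305] yaw -65.86 tilt z [ 0.01 -0.01 -1.  ] w 0.0848 F [-0.6 -0.5 -1.1] M [0.02 0.04 0.04] | shift(mm) [-4.1 -3.  83.5] rotz 0.04 q [-0.18  0.43  1.09 -0.01  1.61  0.97]
```

View pics/w2c.png

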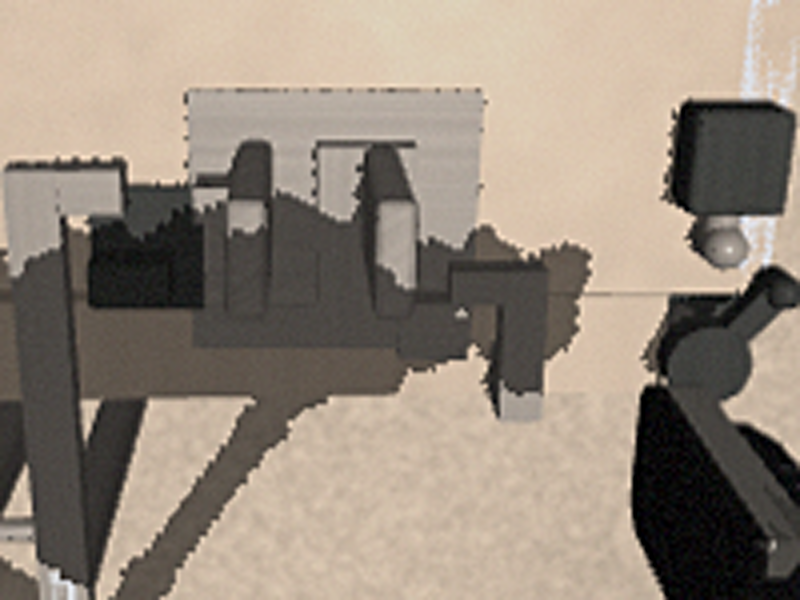

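The tab tops span x 228–268 and 376–417, y 198–315 in this crop. I'll take the first wrist view at the same zoom so I can triangulate the height.

```bash
python3 -c "
import cv2
a=cv2.imread('pics/w1.png')[150:270,190:350]
cv2.imwrite('pics/w1c.png',cv2.resize(a,(800,600),interpolation=2))"
```

```text
(no output)
```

View pics/w1c.png

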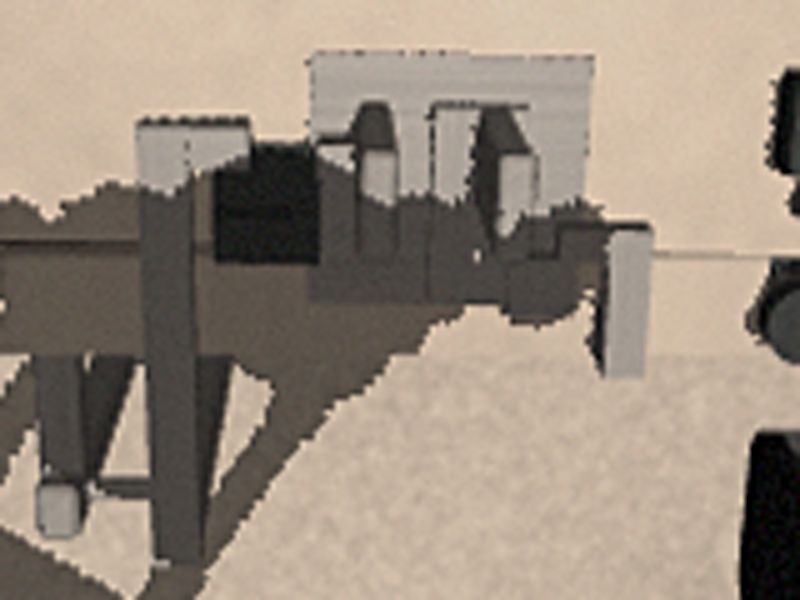

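Run:
```python
from h import *
K=cam('wrist')[0]
def rayc(n,uv):
    v=np.load(n); Rm=cv2.Rodrigues(v[:3])[0]; d=Rm.T@np.linalg.inv(K)@np.array([*uv,1.]); return -Rm.T@v[3:],d/np.linalg.norm(d)
w1=lambda x,y:(190+x/5,150+y/5); w2=lambda x,y:(180+x/4,140+y/4)
p=[.7693,.0314,.421]
def inv(w): c,s_=np.cos(p[2]),np.sin(p[2]); d=w[:2]-p[:2]; return np.round([c*d[0]+s_*d[1],-s_*d[0]+c*d[1],w[2]],4)
for n,a,b in [('L',(378.5,203),(248,257)),('R',(518,203),(396.5,257))]:
    o1,d1=rayc('cw1.npy',w1(*a));o2,d2=rayc('cw2.npy',w2(*b)); k=np.linalg.lstsq(np.c_[d1,-d2],o2-o1,rcond=None)[0]
    q1=o1+k[0]*d1;q2=o2+k[1]*d2; print(n,q1.round(4),q2.round(4))
    for o,d in((o1,d1),(o2,d2)): q=o+d*(.255-o[2])/d[2]; print('  at .255',q.round(4),inv(q))
o,d=rayc('cw1.npy',w1(60,509)); q=o+d*(.205-o[2])/d[2]; print('bar',q.round(4),inv(q))
for x,y in((152,562),(205,562)):
    o,d=rayc('cw1.npy',w1(x,y)); q=o+d*(.216-o[2])/d[2]; print('paddle end',q.round(4),inv(q))
# yaw from plate back edge (w2c) and roof/front edge
for a,b,z in(((187,90),(482,90),.219),((0,295),(740,295),.205)):
    Q=[]
    for u in(a,b): o,d=rayc('cw2.npy',w2(*u)); Q.append(o+d*(z-o[2])/d[2])
    e=Q[0]-Q[1]; print('yaw',np.degrees(np.arctan2(-e[0],e[1])),inv(Q[0]),inv(Q[1]))
```

```text
L [ 0.6877 -0.0447  0.2527] [ 0.6876 -0.0449  0.2528]
  at .255 [ 0.6883 -0.0443  0.255 ] [-0.1049 -0.036   0.255 ]
  at .255 [ 0.6883 -0.0446  0.255 ] [-0.105  -0.0363  0.255 ]
R [ 0.7021 -0.0679  0.2642] [ 0.7022 -0.0678  0.2642]
  at .255 [ 0.7002 -0.0702  0.255 ] [-0.1046 -0.0645  0.255 ]
  at .255 [ 0.6995 -0.07    0.255 ] [-0.1051 -0.064   0.255 ]
bar [ 0.5662 -0.0127  0.205 ] [-0.2034  0.0427  0.205 ]
paddle end [ 0.5686 -0.0389  0.216 ] [-0.2119  0.0178  0.216 ]
paddle end [ 0.5742 -0.0511  0.216 ] [-0.2118  0.0044  0.216 ]
yaw 23.94596327116308 [-0.0804 -0.0224  0.219 ] [-0.0806 -0.0848  0.219 ]
yaw 23.794099889634985 [-0.132   0.0246  0.205 ] [-0.133  -0.1509  0.205 ]
```

Request:
send_rows(plan=[{"linear": [-0.0028,-0.004,0.015],"delta_rot": [-0.3,-0.75,0],"fingers": 0.06},{"linear": [0,0,0.015],"delta_rot": [0,0,0.2],"fingers": 0.06},{"linear": [0,0,0],"delta_rot": [0,0,0],"fingers": 0.06}])

```text
clock: 3.63
position: [0.6946, -0.0535, 0.3076]
ee_rot: [-0.003, 0.838, -0.546, 0.005]
contact_force: [0.3, 0.4, -0.2]
width: 0.0598
```

```bash
python3 -c "
from h import *
todo([.692,-.0527,.247],-66.1)"
```

```text
t 3.63 p [ 0.6946 -0.0535  0.3076] yaw -66.21 tilt z [ 0.011 -0.    -1.   ] w 0.0598 F [ 0.3  0.4 -0.2] M [-0.04  0.05 -0.01] | shift(mm) [-2.1  2.7 60.5] rotz -0.11 q [-0.18  0.44  1.13  0.    1.56  0.98]
```

Request:
send_rows(plan=[{"linear": [-0.001,0.0015,0.015],"delta_rot": [-0.5,-0.2,0],"fingers": 0.06},{"linear": [-0.001,0.0015,0.015],"delta_rot": [0,0,0],"fingers": 0.06},{"linear": [0,0,0.015],"delta_rot": [0,0,0],"fingers": 0.06},{"linear": [0,0,0],"delta_rot": [0,0,0],"fingers": 0.06}])

```text
clock: 3.97
position: [0.6945, -0.053, 0.2677]
ee_rot: [-0.003, 0.838, -0.546, 0.005]
contact_force: [-0.4, 0.5, -0.4]
width: 0.0596
```

```bash
python3 -c "
from h import *
todo([.692,-.0527,.247],-66.1)"
```

```text
t 3.97 p [ 0.6945 -0.053   0.2677] yaw -66.24 tilt z [ 0.012 -0.001 -1.   ] w 0.0596 F [-0.4  0.5 -0.4] M [ 0.07 -0.   -0.02] | shift(mm) [-1.4  2.4 20.7] rotz -0.14 q [-0.18  0.45  1.21  0.    1.47  0.98]
```

Request:
send_rows(plan=[{"linear": [-0.002,0.003,0.012],"delta_rot": [-1,0,0],"fingers": 0.06},{"linear": [-0.001,0.002,0.011],"delta_rot": [0,0,0],"fingers": 0.06},{"linear": [0,0,0],"delta_rot": [0,0,0],"fingers": 0.06}])

```text
clock: 4.22
position: [0.6906, -0.0525, 0.2479]
ee_rot: [0.004, 0.837, -0.547, 0.003]
contact_force: [-0.1, 0.1, -1.0]
width: 0.0599
```

```bash
python3 -c "
from h import *
todo([.692,-.0527,.247],-66.1)"
```

```text
t 4.22 p [ 0.6906 -0.0525  0.2479] yaw -66.26 tilt z [ 0.001 -0.009 -1.   ] w 0.0599 F [-0.1  0.1 -1. ] M [-0.   -0.01 -0.  ] | shift(mm) [ 0.7 -1.2  1. ] rotz -0.16 q [-0.17  0.46  1.24 -0.01  1.44  0.99]
```

Request:
send_rows(force=20, plan=[{"linear": [0,0,0],"delta_rot": [0,0,0],"fingers": 0.02},{"linear": [0,0,0],"delta_rot": [0,0,0],"fingers": 0.02},{"linear": [0,0,0],"delta_rot": [0,0,0],"fingers": 0.02},{"linear": [0,0,0],"delta_rot": [0,0,0],"fingers": 0.02},{"linear": [0,0,0],"delta_rot": [0,0,0],"fingers": 0.02},{"linear": [0,0,0],"delta_rot": [0,0,0],"fingers": 0.02},{"linear": [0,0,0],"delta_rot": [0,0,0],"fingers": 0.02},{"linear": [0,0,0],"delta_rot": [0,0,0],"fingers": 0.02}])

```text
clock: 4.88
position: [0.6914, -0.0531, 0.2513]
ee_rot: [0.004, 0.837, -0.547, 0.004]
contact_force: [-0.5, -0.7, -2.7]
width: 0.0251
```

```bash
python3 -c "
from h import *
todo([.692,-.0527,.247],-66.1)
k=cam('wrist')
im=snap('wrist','w3.png')[:,:,::-1]
cv2.imwrite('pics/w3b.png',cv2.resize(im[120:384,100:452],(800,600),interpolation=2))"
```

```text
t 4.88 p [ 0.6914 -0.0531  0.2513] yaw -66.33 tilt z [ 0.002 -0.011 -1.   ] w 0.0251 F [-0.5 -0.7 -2.7] M [ 0.07  0.02 -0.06] | shift(mm) [-0.2 -0.7  4.3] rotz -0.23 q [-0.17  0.46  1.23 -0.01  1.45  0.99]
```

View pics/w3b.png

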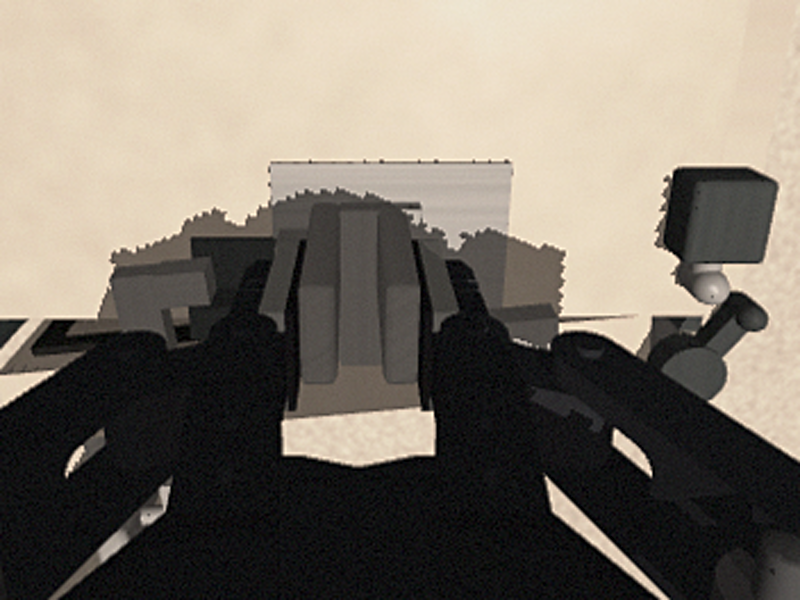

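The catch is squeezed home at 25–26 mm, and the door edge at about (290–435, 410) is now tilted, so the door has come ajar. I'll release and rise.

Request:
send_rows(plan=[{"linear": [0,0,0],"delta_rot": [0,0,0],"fingers": 0.06},{"linear": [0,0,0],"delta_rot": [0,0,0],"fingers": 0.06},{"linear": [0,0,0],"delta_rot": [0,0,0],"fingers": 0.06},{"linear": [0,0,-0.025],"delta_rot": [0,0,0],"fingers": 0.06},{"linear": [0,0,-0.03],"delta_rot": [0,0,0],"fingers": 0.06},{"linear": [0,0,-0.03],"delta_rot": [0,0,0],"fingers": 0.07},{"linear": [0,0,-0.03],"delta_rot": [0,0,0],"fingers": 0.07},{"linear": [-0.01,0.012,0],"delta_rot": [0,0,-2],"fingers": 0.07},{"linear": [-0.01,0.012,0],"delta_rot": [0,0,-2],"fingers": 0.07},{"linear": [0,0,0],"delta_rot": [0,0,0],"fingers": 0.07}])

```text
clock: 5.77
position: [0.6623, -0.0431, 0.3762]
ee_rot: [0.002, 0.857, -0.516, 0.008]
contact_force: [-0.3, -0.4, 1.0]
width: 0.0702
```

```bash
python3 -c "
from h import *
p=[.7693,.0314,.419]
g=D(p,.1,[[-.055,.1767,.186]])[0];print(g)
todo(g,-66+5.73)
k=cam('wrist'); np.save('cw4.npy',np.r_[k[1],k[2]])
im=snap('wrist','w4.png')[:,:,::-1]
cv2.imwrite('pics/w4b.png',cv2.resize(im[130:280,120:320],(800,600),interpolation=2))
for th in (.08,.1,.12): print(th,((proj('wrist',D(p,th,[[-.055,.1877,.205],[-.055,.156,.216],[0,.21,.2]]))-[120,130])*4).round(0).tolist())"
```

```text
[ 0.55586571 -0.03593332  0.186     ]
t 5.77 p [ 0.6623 -0.0431  0.3762] yaw -62.07 tilt z [ 0.012 -0.012 -1.   ] w 0.0702 F [-0.3 -0.4  1. ] M [0.05 0.   0.02] | shift(mm) [-59.2  91.7 188.7] rotz -1.8 q [-0.16  0.37  1.07 -0.01  1.68  0.92]
0.08 [[307.0, 487.0], [412.0, 504.0], [216.0, 305.0]]
0.1 [[312.0, 499.0], [416.0, 514.0], [218.0, 319.0]]
0.12 [[317.0, 510.0], [421.0, 524.0], [219.0, 333.0]]
```

View pics/w4b.png

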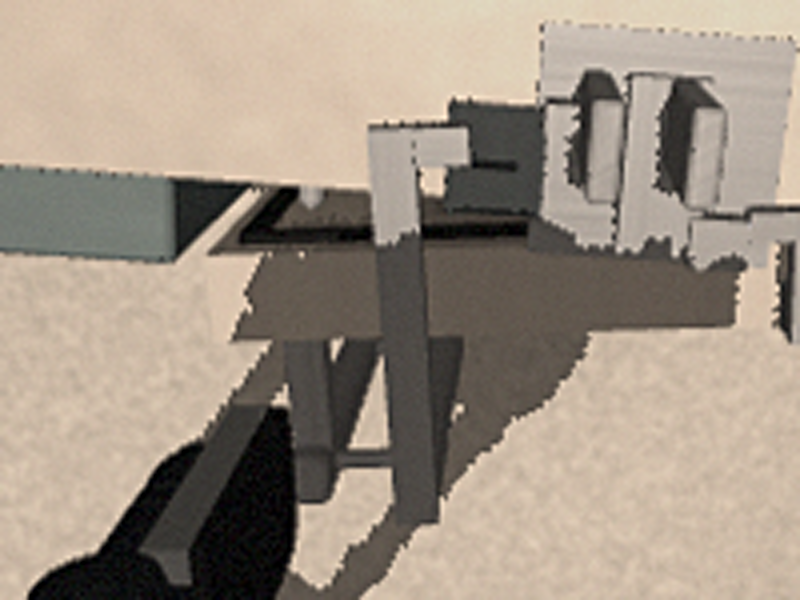

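Run:
```python
from h import *
from scipy.optimize import least_squares
p=[.7693,.0314,.419]
u=lambda x,y:np.array((120+x/4,130+y/4))
print('bar',atz('wrist',u(315,475),.205).round(4)); 
for z in(.216,.222): print('paddle end',atz('wrist',u(395,520),z).round(4),atz('wrist',u(437,522),z).round(4))
a=atz('wrist',u(234,341),.2);b=atz('wrist',u(735,326),.2); e=a-b; print('outer edge',a,b,'yaw',np.degrees(np.arctan2(-e[0],e[1])))
c=np.array([.7693,.0314]); 
for w in (atz('wrist',u(110,262),.205),atz('wrist',u(0,167),.205),atz('wrist',u(370,190),.205)):
    d=w[:2]-c; cc,s=np.cos(.419),np.sin(.419); print(cc*d[0]+s*d[1],-s*d[0]+cc*d[1])
obs=[((315,475),[-.055,.1877,.205]),((437,522),[-.063,.15,.216])]
r=least_squares(lambda t:np.concatenate([proj('wrist',D(p,t[0],P))[0]-u(*uv) for uv,P in obs]),[.08]);print(r.x,r.fun)
g=D(p,r.x[0],[[-.055,.1767,.186]])[0];print(g);todo(g,-66+np.degrees(r.x[0]))
# two-view camera check of angle: scene & top
snap('scene','s4.png');snap('top','t4.png')
```

```text
bar [ 0.5579 -0.0241  0.205 ]
paddle end [ 0.5617 -0.0494  0.216 ] [ 0.5666 -0.0603  0.216 ]
paddle end [ 0.5652 -0.0485  0.222 ] [ 0.57   -0.0591  0.222 ]
outer edge [0.58313971 0.01353553 0.2       ] [ 0.65291987 -0.11102978  0.2       ] yaw 29.257083873471316
-0.1540354193888796 0.09144047984891786
-0.12915162961887233 0.11925121961652493
-0.12937736242894798 0.021154115105358064
[0.0683353] [-2.76832566  1.37859721 -1.41882515  0.39840679]
[ 0.55992744 -0.03170979  0.186     ]
t 5.82 p [ 0.6635 -0.0435  0.3757] yaw -62.15 tilt z [ 0.013 -0.012 -1.   ] w 0.0702 F [0.3 0.7 0.8] M [-0.02  0.02 -0.02] | shift(mm) [-62.   87.3 188.1] rotz -0.07 q [-0.17  0.38  1.07 -0.01  1.68  0.92]
```

Seen from here, the bar top is at (315,475), the paddle end at (416,520) and the door's outer edge runs (234,341)–(735,326), so the door is ajar by about 0.09. I'll move above the grip.

Request:
send_rows(plan=[{"linear": [-0.0115,0.017,0.01],"delta_rot": [-0.5,-1,0],"fingers": 0.075},{"linear": [-0.0115,0.017,0.01],"delta_rot": [0,0,-0.5],"fingers": 0.075},{"linear": [-0.0115,0.017,0.02],"delta_rot": [0,0,-0.5],"fingers": 0.075},{"linear": [-0.0115,0.017,0.02],"delta_rot": [0,0,0],"fingers": 0.075},{"linear": [-0.0115,0.017,0.02],"delta_rot": [0,0,0],"fingers": 0.075},{"linear": [0,0,0],"delta_rot": [0,0,0],"fingers": 0.075},{"linear": [0,0,0],"delta_rot": [0,0,0],"fingers": 0.075}])

```text
clock: 6.5
position: [0.5606, -0.0343, 0.2812]
ee_rot: [0.003, 0.86, -0.511, -0.007]
contact_force: [0.7, 0.4, 0.6]
width: 0.0751
```

```bash
python3 -c "
from h import *
todo([.562,-.033,.186],-61)
k=cam('wrist'); np.save('cw5.npy',np.r_[k[1],k[2]])
im=snap('wrist','w5.png')[:,:,::-1]
cv2.imwrite('pics/w5b.png',cv2.resize(im[130:330,130:397],(800,600),interpolation=2))"
```

```text
t 6.5 p [ 0.5606 -0.0343  0.2812] yaw -61.44 tilt z [-0.016  0.002 -1.   ] w 0.0751 F [0.7 0.4 0.6] M [ 0.02 -0.09  0.02] | shift(mm) [ 0.4 -3.1 95.2] rotz -0.44 q [-0.18  0.25  1.48 -0.    1.43  0.89]
```

View pics/w5b.png

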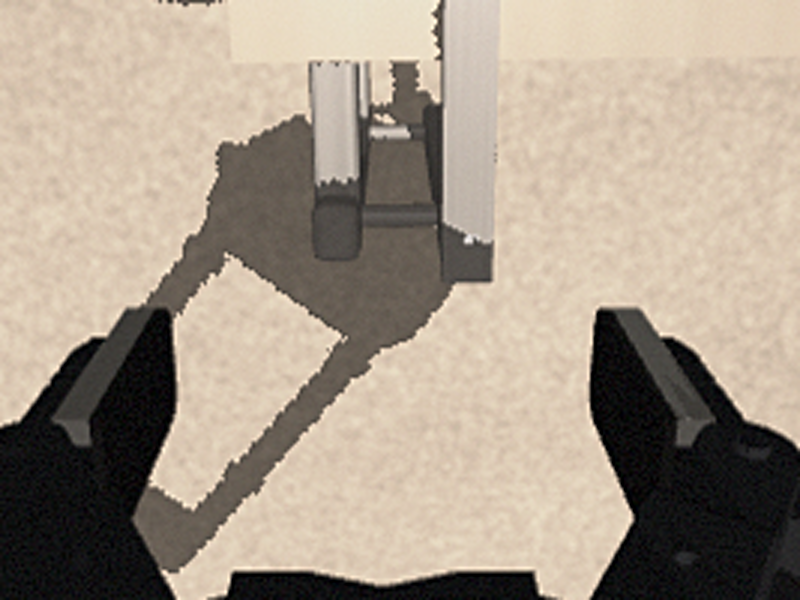

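Run:
```python
from h import *
u=lambda x,y:np.array((130+x/2.996,130+y/3.0))
bar=atz('wrist',u(337,228),.205)
pe=[atz('wrist',u(x,281),.218) for x in(442,492)]
a=atz('wrist',u(232,63),.2);b=atz('wrist',u(800,57),.2);e=a-b
print('bar',bar,'pad end',pe,'yaw',np.degrees(np.arctan2(-e[0],e[1])))
K=cam('wrist')[0]; v=np.load('cw4.npy'); Rm=cv2.Rodrigues(v[:3])[0]; d2=Rm.T@np.linalg.inv(K)@np.array([120+315/4,130+475/4,1]); o2=-Rm.T@v[3:]
o1,d1=ray('wrist',u(337,228)); k=np.linalg.lstsq(np.c_[d1,-d2],o2-o1,rcond=None)[0]; print('tri',o1+k[0]*d1,o2+k[1]*d2)
```

```text
bar [ 0.55447812 -0.02235382  0.205     ] pad end [array([ 0.55940744, -0.04884791,  0.218     ]), array([ 0.56512099, -0.05923903,  0.218     ])] yaw 29.226013077431247
tri [ 0.55084355 -0.02356521  0.19525867] [ 0.55057924 -0.02444218  0.19546634]
```

Request:
send_rows(plan=[{"linear": [-0.0025,0,0.015],"delta_rot": [1,0.6,-0.6],"fingers": 0.075},{"linear": [0,0,0.018],"delta_rot": [0,0,0],"fingers": 0.075},{"linear": [0,0,0],"delta_rot": [0,0,0],"fingers": 0.075}])

```text
clock: 6.8
position: [0.565, -0.0332, 0.2494]
ee_rot: [-0.003, 0.862, -0.507, 0.005]
contact_force: [-1.1, -0.5, -0.2]
width: 0.0751
```

```bash
python3 -c "
from h import *
todo([.5595,-.032,.186],-60.8)"
```

```text
t 6.8 p [ 0.565  -0.0332  0.2494] yaw -60.88 tilt z [ 0.011  0.001 -1.   ] w 0.0751 F [-1.1 -0.5 -0.2] M [-0.   -0.01 -0.07] | shift(mm) [-4.   4.9 63.4] rotz -0.08 q [-0.18  0.26  1.54  0.    1.33  0.88]
```

Request:
send_rows(plan=[{"linear": [-0.0025,0.003,0.015],"delta_rot": [-0.5,-0.2,0],"fingers": 0.075},{"linear": [-0.001,0.001,0.016],"delta_rot": [0,0,0],"fingers": 0.075},{"linear": [0,0,0.016],"delta_rot": [0,0,0],"fingers": 0.075},{"linear": [0,0,0],"delta_rot": [0,0,0],"fingers": 0.075}])

```text
clock: 7.13
position: [0.5694, -0.0338, 0.2063]
ee_rot: [-0.002, 0.862, -0.507, 0.006]
contact_force: [-0.1, -0.7, -0.4]
width: 0.0752
```

```bash
python3 -c "
from h import *
todo([.5595,-.032,.186],-60.8)"
```

```text
t 7.13 p [ 0.5694 -0.0338  0.2063] yaw -60.94 tilt z [ 0.013 -0.003 -1.   ] w 0.0752 F [-0.1 -0.7 -0.4] M [ 0.02 -0.03 -0.07] | shift(mm) [-6.5  8.  20.2] rotz -0.14 q [-0.18  0.29  1.61 -0.    1.23  0.88]
```

Request:
send_rows(plan=[{"linear": [-0.006,0.008,0.004],"delta_rot": [-1,-0.4,0],"fingers": 0.075},{"linear": [-0.002,0.003,0.01],"delta_rot": [0,0,0],"fingers": 0.075},{"linear": [0,0,0],"delta_rot": [0,0,0],"fingers": 0.075}])

```text
clock: 7.38
position: [0.5596, -0.033, 0.1953]
ee_rot: [0.003, 0.862, -0.507, 0.001]
contact_force: [-0.8, -0.2, 0.1]
width: 0.0751
```

```bash
python3 -c "
from h import *
todo([.5595,-.032,.186],-60.8)"
```

```text
t 7.38 p [ 0.5596 -0.033   0.1953] yaw -60.97 tilt z [-0.002 -0.007 -1.   ] w 0.0751 F [-0.8 -0.2  0.1] M [0.   0.02 0.04] | shift(mm) [-0.9 -0.4  9.3] rotz -0.17 q [-0.18  0.3   1.63 -0.01  1.21  0.89]
```

Request:
send_rows(force=60, plan=[{"linear": [-0.001,0.001,0.01],"delta_rot": [0,0,0],"fingers": 0.075},{"linear": [0,0,0],"delta_rot": [0,0,0],"fingers": 0.02},{"linear": [0,0,0],"delta_rot": [0,0,0],"fingers": 0.02},{"linear": [0,0,0],"delta_rot": [0,0,0],"fingers": 0.02},{"linear": [0,0,0],"delta_rot": [0,0,0],"fingers": 0.02},{"linear": [0,0,0],"delta_rot": [0,0,0],"fingers": 0.02},{"linear": [0,0,0],"delta_rot": [0,0,0],"fingers": 0.02},{"linear": [0,0,0],"delta_rot": [0,0,0],"fingers": 0.02}])

```text
clock: 8.05
position: [0.56, -0.0321, 0.1897]
ee_rot: [0.002, 0.862, -0.507, 0.002]
contact_force: [1.0, -0.4, -2.5]
width: 0.0322
```

```bash
python3 -c "
from h import *
todo([.5595,-.032,.186],-60.8)"
```

```text
t 8.05 p [ 0.56   -0.0321  0.1897] yaw -60.87 tilt z [ 0.002 -0.005 -1.   ] w 0.0322 F [ 1.  -0.4 -2.5] M [0.59 0.23 0.33] | shift(mm) [-0.3  0.4  3.7] rotz -0.07 q [-0.18  0.3   1.64 -0.01  1.2   0.89]
```

Request:
send_rows(plan=[{"linear": [0.004,0.012,0],"delta_rot": [0,0,-4],"fingers": 0.02},{"linear": [0.004,0.012,0],"delta_rot": [0,0,-4],"fingers": 0.02},{"linear": [0.004,0.012,0],"delta_rot": [0,0,-4],"fingers": 0.02},{"linear": [0.004,0.012,0],"delta_rot": [0,0,-4],"fingers": 0.02}])

```text
clock: 8.38
position: [0.5313, -0.0719, 0.1897]
ee_rot: [0.0, 0.925, -0.379, 0.002]
contact_force: [0.8, -4.7, -2.9]
width: 0.0319
```

```bash
cat >> h.py <<'E'
H=np.array([.6913,-.1621])
def door():
    s,p,r=st(); d=p[:2]-H; th=np.arctan2(d[1],d[0])-.419-np.arctan2(.1767,-.055); th=(th+np.pi)%(2*np.pi)-np.pi
    m=r.as_matrix(); y=np.arctan2(m[1,0],m[0,0])+np.pi/2-.419
    print('door by pos',th.round(3),'by yaw',y.round(3),'rad',np.linalg.norm(d).round(4),'hinge in tool',(r.inv().apply(np.r_[H-p[:2],0])*1000).round(1))
    todo([*H,.189],0)
E
python3 -c "
from h import *
door()"
```

```text
door by pos 0.337 by yaw 0.374 rad 0.1837 hinge in tool [177.3 -48.1   0.7]
t 8.38 p [ 0.5313 -0.0719  0.1897] yaw -44.57 tilt z [ 0.003 -0.002 -1.   ] w 0.0319 F [ 0.8 -4.7 -2.9] M [-0.3   0.28 -0.58] | shift(mm) [177.3 -48.1   1.4] rotz -44.57 q [-0.26  0.26  1.7  -0.    1.18  0.51]
```

Request:
send_rows(plan=[{"linear": [0.005,0.016,0],"delta_rot": [0,0,-5],"fingers": 0.02},{"linear": [0.005,0.016,0],"delta_rot": [0,0,-5],"fingers": 0.02},{"linear": [0.005,0.016,0],"delta_rot": [0,0,-5],"fingers": 0.02},{"linear": [0.005,0.016,0],"delta_rot": [0,0,-5],"fingers": 0.02},{"linear": [0.005,0.016,0],"delta_rot": [0,0,-5],"fingers": 0.02},{"linear": [0.005,0.016,0],"delta_rot": [0,0,-5],"fingers": 0.02}])

```text
clock: 8.88
position: [0.5097, -0.1688, 0.1897]
ee_rot: [-0.004, 0.993, -0.12, 0.006]
contact_force: [8.6, 2.6, -2.6]
width: 0.0323
```

```bash
python3 -c "
from h import *
door()"
```

```text
door by pos 0.887 by yaw 0.911 rad 0.1817 hinge in tool [174.7 -49.7   2.5]
t 8.88 p [ 0.5097 -0.1688  0.1897] yaw -13.78 tilt z [ 0.014  0.006 -1.   ] w 0.0323 F [ 8.6  2.6 -2.6] M [ 0.5   0.58 -0.04] | shift(mm) [174.7 -49.7   3.2] rotz -13.78 q [-0.46  0.26  1.7   0.01  1.17 -0.22]
```

Request:
send_rows(plan=[{"linear": [0.005,0.016,0],"delta_rot": [0,0,-5],"fingers": 0.02},{"linear": [0.005,0.016,0],"delta_rot": [0,0,-5],"fingers": 0.02},{"linear": [0.005,0.016,0],"delta_rot": [0,0,-5],"fingers": 0.02},{"linear": [0.005,0.016,0],"delta_rot": [0,0,-5],"fingers": 0.02},{"linear": [0.005,0.016,0],"delta_rot": [0,0,-5],"fingers": 0.02},{"linear": [0.004,0.012,0],"delta_rot": [0,0,-4],"fingers": 0.02},{"linear": [0.003,0.009,0],"delta_rot": [0,0,-3],"fingers": 0.02}])

```text
clock: 9.47
position: [0.5443, -0.2661, 0.1898]
ee_rot: [-0.009, 0.985, 0.169, 0.007]
contact_force: [4.0, 4.5, 0.7]
width: 0.0317
```

```bash
python3 -c "
from h import *
door()"
```

```text
door by pos 1.466 by yaw 1.492 rad 0.1801 hinge in tool [173.3 -48.9   3.7]
t 9.47 p [ 0.5443 -0.2661  0.1898] yaw 19.51 tilt z [ 0.011  0.02  -1.   ] w 0.0317 F [4.  4.5 0.7] M [-0.7   1.45 -0.44] | shift(mm) [173.3 -48.9   4.5] rotz 19.51 q [-0.58  0.36  1.54  0.02  1.24 -0.93]
```

Request:
send_rows(plan=[{"linear": [0.003,0.009,0],"delta_rot": [0,0,-3],"fingers": 0.02},{"linear": [0.002,0.007,0],"delta_rot": [0,0,-2],"fingers": 0.02},{"linear": [0,0.002,0],"delta_rot": [0,0,0],"fingers": 0.02},{"linear": [0,0.001,0],"delta_rot": [0,0,0],"fingers": 0.02},{"linear": [0,0.001,0],"delta_rot": [0,0,0],"fingers": 0.02},{"linear": [0,0.001,0],"delta_rot": [0,0,0],"fingers": 0.02}])

```text
clock: 9.97
position: [0.5565, -0.2812, 0.1896]
ee_rot: [-0.012, 0.976, 0.215, 0.002]
contact_force: [-0.7, 4.2, 0.2]
width: 0.0322
```

Run:
```python
from h import *
door()
a=snap('scene','s9.png');b=snap('top','t9.png')
door()
print(np.round(manip.get_state()['qd'],3))
cv2.imwrite('pics/v9.png',np.hstack([cv2.resize(a[50:300,150:400],(400,400)),cv2.resize(b[50:300,130:380],(400,400))])[:,:,::-1])
```

```text
door by pos 1.574 by yaw 1.586 rad 0.1799 hinge in tool [172.4 -51.3   2.9]
t 9.97 p [ 0.5565 -0.2812  0.1896] yaw 24.87 tilt z [-0.001  0.025 -1.   ] w 0.0322 F [-0.7  4.2  0.2] M [-0.32  0.59 -0.09] | shift(mm) [172.4 -51.3   3.5] rotz 24.87 q [-0.59  0.4   1.49  0.02  1.27 -1.03]
door by pos 1.575 by yaw 1.586 rad 0.1799 hinge in tool [172.4 -51.5   3. ]
t 10.07 p [ 0.5566 -0.2814  0.1896] yaw 24.87 tilt z [ 0.     0.025 -1.   ] w 0.032 F [0.5 4.1 1.6] M [-0.19  0.68  0.01] | shift(mm) [172.4 -51.5   3.6] rotz 24.87 q [-0.59  0.4   1.49  0.02  1.27 -1.03]
[-0.002 -0.002  0.005  0.004 -0.006 -0.002]
```

View pics/v9.png

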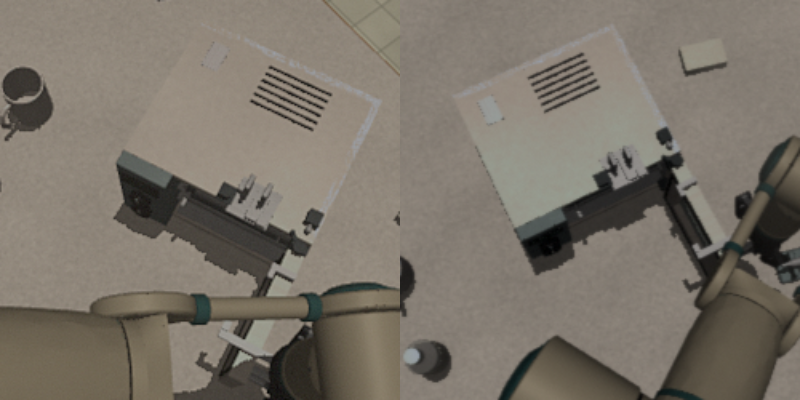

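The door stands square to the front at about 1.58 rad and is held still in the grip. The mug and bottle are where they were, and the fingers stayed well above the handpiece rest. I'm handing in.

```bash
python3 -c "
from h import *
print(manip.sign_off()); door()"
```

```text
the job is handed in; nothing more can be done
None
the job is handed in; nothing more can be done
```

The steriliser door is wide open and held still in the gripper. I squeezed the roof catch first, then squeezed the paddle and swung the door past its check.

- **Seal catch:** the gripper closed to 25 mm on the tabs (26 mm is fully squeezed). The next picture showed the door ajar at about 0.09 rad.
- **Door:** the paddle was squeezed with 60 N, with the fingers at 32 mm against a nominal 34. The last check before handing in put the door at 1.575 rad by the tool's position and 1.586 rad by its yaw. The joints were almost still and the outside force was about 4 N.
- **Bystanders:** the last picture shows the mug and bottle standing. I did not re-measure them or the handpiece rest. The arm partly hides the rest in that picture, but the fingertips stayed about 165 mm above the table there and the rest is 70 mm high.
- **Disagreements:**
  - The radius from the hinge read 180 to 184 mm during the swing. That is about 4 mm of calibration error or slight slip.
  - One triangulated height, of the bar, was about 10 mm low against the text (195 mm, not 205).
  - One tab top triangulated 9 mm high (264 mm, not 255).

The job was handed in at about 10 s on the robot's clock. The sign-off reports no verdict, and no readings were possible after it.

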